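# Uncap the spotting bottle in its rest

### The arm

A 6-joint arm with a two-finger parallel gripper is mounted at the origin on the work surface. World frame = base frame: x ahead of the robot, y to its left, z up, the work surface at z = 0. Lengths are in m, angles in degrees, forces in N, time in s.
With the tool pointing down it reaches from about 0.4 to 0.825 m from the base axis. Payload 7 kg.
Tool frame: the origin (TCP) lies between the finger pads, 19 mm behind the fingertips; this is the grasp point; z points along the fingers, y is the line along which they close (so a half turn about z gives the same grasp; the last joint's range is limited). The gripper opens to 88 mm and grips with 3 to 60 N. Pads are 19 mm wide; open, the fingers measure 130 mm over their backs; the gripper's body (78 mm by 193 mm) begins 47 mm behind the grasp point.
Start: joints at [84.632, 20.546, 0.682, 0, -70.136, -16.507], TCP at [0.252, 0.626, 0.245] pointing down, gripper open.
Joint ranges: [-176.03, 176.03], [-82.01, 121.73], [-58.28, 71.71], [-173.87, 95.51], [-174.79, -0.11], [-173.66, 173.66]. Speed limits (degrees/s): [136.94, 136.94, 172.46, 180, 180, 180].

### API

Orientations are given as [roll, pitch, yaw] about the fixed x, y, z axes, in that order (R = Rz(yaw) Ry(pitch) Rx(roll)).
In Python, from plant import r gives the robot as it stands.
- The arm moves only by the tool carry_out, never from a script. Its argument "deltas" is a list of rows, each a list of 3 entries, a list of its own where there are three numbers: the opening, from 0 (shut) to 1 (fully open), then the shift along the tool's x, y, z in mm, then the turn, a rotation vector about the tool's x, y, z in rad. In form: [[gripper, [tx, ty, tz], [rx, ry, rz]], ...]. A call has 1 to 12 rows; each row is the pose to reach, as a shift and turn from the pose commanded when the call began, along the tool's axes at that moment; what a row does not reach only later rows make up. A row lasts 1/10 s, in which the tool goes at most 50 mm and 8.59 degrees, less where a joint would pass 70% of its speed; a pose out of reach is approached as far as the arm can. A call with a gripper value outside its range is refused whole. The fingers move at their own pace and stop on an object; "squeeze" is the grip in N (left out, the last holds). Time passes only in rows, so rows that repeat a pose let the fingers close. It gives the time, the measured TCP pose, the force, the opening and the grip force at its end, in the units of the state.
- r.get_state(): the state, without advancing time (a new reading comes with each control period).
- r.capture(name): name is "side" or "top" or "wrist"; returns (picture, depth): 420x560x3 uint8, red, green, blue; 420x560 float32, m along the optical axis (not along the pixel's ray), 0 where there is no reading.
- r.get_calibration(name): a dict with "fov_y" (degrees; the focal length in pixels is half the picture's height over the tangent of half this angle, whatever the lens; pixels are square), "cx", "cy" (the principal point, pixels), "view" (4x4, takes a point from world to camera coordinates). Camera axes: x right, y down, z forward; pixel columns grow to the right and rows downward; lengths in m; the calibration is good to about 2 mm. The wrist camera is an equidistant fisheye: a pixel r from the principal point sees the ray r / f radians off the axis. A picture is of the moment at which its call begins: read the wrist's pose just before it. get_calibration takes no time and is no camera call; for the wrist camera it gives the pose at the moment of the call.
- r.close_job(): hands the job in; it is judged then, once.
The state is a dict: "time_s": time; "joints": joint angles; "qd": joint speeds; "joint_torque": joint torques, N m; "tcp_pos": TCP position; "eef_rot": TCP orientation; "contact_force": force on the tool from outside, world axes, zero at the start; "moment": the same for the moment, N m; "gripper_width": finger opening in m; "gripper_force": force on a finger pad.
Only numpy, scipy, OpenCV 4.12 (cv2) and the standard library are available. Lean on these libraries where they do the work, as an engineer would, in place of code of your own. Each camera call takes 0.05 s, during which the arm holds its last target. There are 200 camera calls.

### The job

Stand the capped spotting bottle upright in the square pocket of the raised bottle rest, which keeps it from turning. Then press its safety cap down, twist it anticlockwise (seen from above) while it is down, and lift it off. Finish still holding the cap in the gripper, level and still, about 5 cm straight above the bottle's open neck, with the bottle left seated in the rest; keep the bottle upright throughout and leave the button box, lamp socket, bulb and buckle where they are.

Things in the scene. Friction and masses are not known exactly. Their poses are not given: they have to be found in the camera images.
- bottle: Loose empty white plastic bottle, 0.13 to 0.22 kg, standing on the ledge, cap locked on: square body 56 x 56 mm, 80 mm tall, flat top. Origin at the centre of its underside, z up, x and y square to its flat sides. Any quarter turn fits the rest. Grip the flat sides from above past the cap: with the TCP 72 to 76 mm above the underside the gripper's body clears the cap.
- cap: Loose black safety cap, about 35 g, 16-sided with fine ribs, 49 mm across, 26 mm tall. Origin at the centre of its lower rim, z up. Locked: rim 88 mm, top 114 mm above the bottle's underside, x axis along the bottle's x. Grip it round with the TCP 22 to 26 mm above the rim (the tips then clear the bottle's top when pressing). It cannot be pulled off while locked.
- cap_top (a point): Centre of the cap's top, 26 mm above its rim; moves with the cap. A spring inside (3 N at rest, 6 N pushed in 5 mm) holds the cap up in its notches. Push it down more than 3 mm (best about 5; hard stop at 7) and, while down, turn it anticlockwise seen from above: it lifts free when turned 50 to 130 degrees (aim for 80). Clockwise is blocked.
- bottle_mouth (a point): Centre of the bottle's mouth, 104 mm above its underside, at the top of the round neck of radius 14.5 mm (two small lugs outside reach 20 mm radius).
- rest_seat (a point): Centre of the pocket floor of the fixed bottle rest, 50 mm above the ledge. Steel pocket 61 x 61 mm inside, 12 mm deep, with a lip flaring out to about 77 mm, 67 mm above the ledge, on a 36 mm square wooden post and a 100 mm square foot. x and y are square to the pocket's sides, z up. Its place and yaw vary; it may be left or right.
- button_box: Bystander: closed mahogany button box 94 x 144 x 62 mm with two crystal buttons lying on its lid; origin at the centre of its underside, long side along its y. Leave alone.
- lamp_socket: Bystander: empty brass bayonet lamp socket, 60 mm foot, 44 mm tall, upright; origin under its centre. Leave alone.
- bulb: Bystander: glass bulb about 60 mm thick and 105 mm long lying on a pad beside the socket, along its x; origin on the ledge beneath the joint of glass and brass cap. Leave alone.
- buckle: Bystander: flat silver sash buckle 66 x 50 x 8 mm lying on the ledge; origin under its centre. Leave alone.
Not all that is in view belongs to the job. Several things have the shape of the cap; the one meant has the colours described above.

How it is judged:
By the outcome, as a careful person would: the job done as asked, in the order asked, and still so for the second after the job is handed in, while the arm keeps its last pose, push and grip.
It also fails if it takes over 58 s, if anything falls off the work surface, if the arm or the gripper's body presses on something with over 40 N, if the wrist force passes 120 N, or if a joint passes its speed limit or range.

## Working session

There is one attempt and no reset: what is moved stays moved. The work goes in short steps, Python scripts to look and compute and a tool call to move; the robot and the scene stay as the last step left them, time stands still between calls to the robot, and variables do not carry over. Pictures are saved under pics/ and viewed, at most 10 in all, crops included, and the job is handed in when it is done.

Besides the shell and the picture viewer there is one more tool, called as a command line: name --argument value ..., lists and objects as JSON in quotes. carry_out: Moves the arm, as the interface text tells. Its arguments: {"type":"object","properties":{"deltas":{"type":"array"},"squeeze":{"type":"number"}},"required":["deltas"]}

```bash
mkdir -p pics; ls
cat > h.py <<'E'
import numpy as np, cv2
from plant import r
def K(c):
    f=210/np.tan(np.radians(c['fov_y'])/2); return f,c['cx'],c['cy']
def cloud(d,c):
    f,cx,cy=K(c); v,u=np.mgrid[0:420,0:560]
    p=np.stack([(u-cx)/f*d,(v-cy)/f*d,d],-1)
    V=np.array(c['view']); return (p-V[:3,3])@V[:3,:3]
E
python3 - <<'E'
from h import *
for n in('side','top'):
    p,d=r.capture(n); cv2.imwrite(f'pics/{n}0.png',p[:,:,::-1]); np.savez(f'{n}0.npz',p=p,d=d,w=cloud(d,r.get_calibration(n)))
print(r.get_state())
a=cv2.imread('pics/side0.png');b=cv2.imread('pics/top0.png')
E
```

```text
pics
{'time_s': 0.1, 'joints': array([ 8.46344669e+01,  2.05864281e+01,  6.39785393e-01, -1.76955094e-02,
       -7.01366324e+01, -1.65074612e+01]), 'qd': array([-0.08286333,  0.01818868,  0.13459046,  0.0448762 , -0.06009286,
        0.07704384]), 'joint_torque': array([-2.70290860e-03, -5.84163773e+01,  2.93749416e+01,  7.01546252e+00,
        1.01930456e-02, -4.34076003e-05]), 'tcp_pos': array([0.25133583, 0.62602189, 0.24453248]), 'eef_rot': array([ 1.79915430e+02, -7.71369754e-03, -2.18790133e+01]), 'contact_force': array([-0.47453477,  0.03025549, -0.19854912]), 'moment': array([ 0.03202368, -0.01928385,  0.01573827]), 'gripper_force': 0.0, 'gripper_width': 0.08796164599305607}
```

View pics/top0.png

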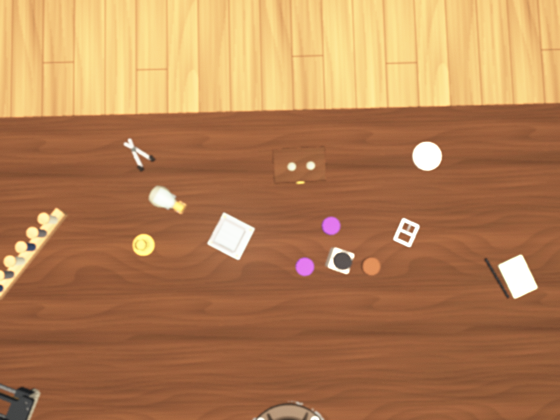

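View pics/side0.png

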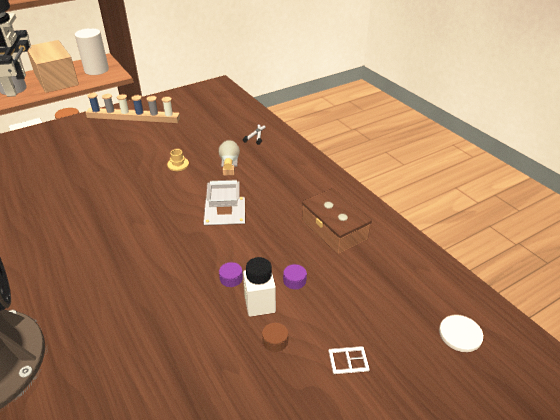

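The top view shows four cap-shaped things: purple (331,226), purple (305,267), brown (372,267) and black (342,261). The black one fits, being the only one that is black and on the white bottle. The rest is at (231,236), and the side view shows the bottle at (260,285). I'll confirm in a crop and measure.

Run:
```python
from h import *
z=np.load('top0.npz'); p=z['p'];w=z['w'];s=np.load('side0.npz')
def rect(m,lab,w):
    q=w[m]; 
    c,sz,a=cv2.minAreaRect((q[:,:2]*1000).astype(np.float32)); print(lab,len(q),np.round(c,1),np.round(sz,1),round(a,1),'z',np.round(np.percentile(q[:,2],[5,50,95]),4))
v,u=np.mgrid[0:420,0:560]
def box(u0,v0,u1,v1): return (u>=u0)&(u<=u1)&(v>=v0)&(v<=v1)
Z=w[...,2]
b=box(322,242,362,280)
rect(b&(Z>.06)&(Z<.095),'bottle top',w); rect(b&(Z>.105),'cap',w)
t=box(200,205,262,265)
for lo,hi in((.003,.03),(.04,.058),(.0585,.09)): rect(t&(Z>lo)&(Z<hi),f'rest {lo}',w)
q=w[t&(Z>.003)]; print(np.histogram(q[:,2],bins=np.arange(0,.09,.005)))
W=s['w'];ZZ=W[...,2]
rect(box(200,175,250,230)&(ZZ>.055)&(ZZ<.08),'side rest lip',W)
rect(box(240,255,280,285)&(ZZ>.107)&(ZZ<.13),'side cap',W)
rect(box(235,255,285,320)&(ZZ>.01)&(ZZ<.086),'side bottle',W)
for n,bx in(('box',box(265,140,335,190)),('bulb',box(145,180,190,217)),('sock',box(130,230,158,260)),('purple1',box(320,215,342,236)),('purple2',box(294,257,316,278)),('brown',box(362,257,384,278))): rect(bx&(Z>.006),n,w)
im=np.hstack([cv2.resize(p[205:295,195:305],(440,360),interpolation=2),cv2.resize(p[215:295,290:390],(350,360),interpolation=2)])
cv2.imwrite('pics/crop0.png',im[:,:,::-1])
```

```text
bottle top 163 [ 509.1 -150.3] [56.  56.1] 69.7 z [0.0695 0.0779 0.0827]
cap 291 [519.2 -82.1] [186.   47.3] 81.6 z [0.1093 0.1131 0.1168]
rest 0.003 564 [586.4 148.2] [177.6 170.9] 88.5 z [0.0031 0.005  0.0093]
rest 0.04 505 [583.7 150.3] [62.4 63.1] 61.8 z [0.0458 0.0495 0.0543]
rest 0.0585 301 [584.1 150.4] [77.8 77.3] 62.0 z [0.0602 0.0649 0.0695]
(array([284, 266,  14,   0,   0,   0,   0,   0,  10, 285, 194,  31, 142,
       138,  11,   0,   0]), array([0.   , 0.005, 0.01 , 0.015, 0.02 , 0.025, 0.03 , 0.035, 0.04 ,
       0.045, 0.05 , 0.055, 0.06 , 0.065, 0.07 , 0.075, 0.08 , 0.085]))
side rest lip 342 [583.5 147.2] [81.7 76.1] 61.3 z [0.0562 0.0629 0.0669]
side cap 425 [ 509.1 -154.5] [48.9 48.3] 30.6 z [0.1089 0.1131 0.115 ]
side bottle 1092 [ 516.7 -128.2] [121.2 111.7] 50.4 z [0.0141 0.0492 0.0797]
box 1872 [707.7 -69.2] [288.8 177.5] 5.0 z [0.0542 0.0611 0.0659]
bulb 555 [652.  182.3] [395.2  75.8] 70.7 z [0.0176 0.0463 0.0592]
sock 311 [563.8 216.5] [420.2  62.3] 89.0 z [0.0065 0.0219 0.0451]
purple1 250 [577.3 -78.9] [ 48.  171.1] 27.4 z [0.0195 0.025  0.029 ]
purple2 250 [507.8 -30.7] [111.4  49.9] 61.7 z [0.0206 0.0253 0.0296]
brown 258 [ 489.8 -249.2] [62.4 47.9] 88.3 z [0.0178 0.0251 0.0292]
```

View pics/crop0.png

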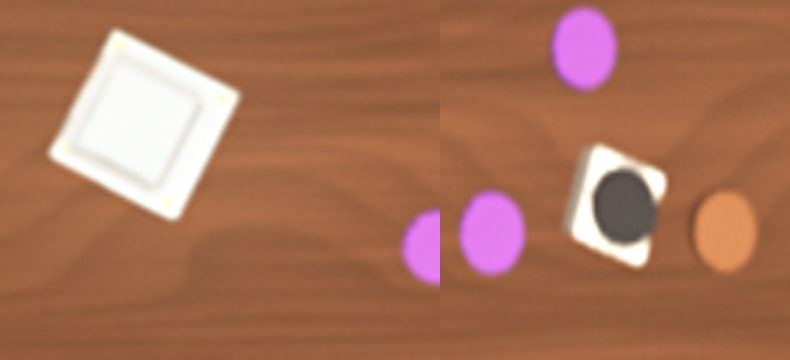

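The crop confirms it: the black cap on the white square bottle is the target. The purple and brown ones are decoys. Next I'll compute the approach.

```bash
cat >> h.py <<'E'
from scipy.spatial.transform import Rotation as R
def go(*T):
    s=r.get_state(); A=R.from_euler('xyz',s['eef_rot'],degrees=True)
    print('t',s['time_s'],'tcp',np.round(s['tcp_pos']*1000,1),'rot',np.round(s['eef_rot'],2),'j',np.round(s['joints'],1),'F',np.round(s['contact_force'],1),'w',round(s['gripper_width'],4),'g',round(s['gripper_force'],1))
    for x,y,z,yaw in T:
        B=R.from_euler('xyz',[180,0,yaw],degrees=True)
        print('->',np.round(A.inv().apply(np.array([x,y,z])-s['tcp_pos']*1000),1),np.round((A.inv()*B).as_rotvec(),4))
E
python3 - <<'E'
from h import *
go((480,200,245,-20),(509,-152,220,-20))
z=np.load('top0.npz');w=z['w'];p=z['p'].astype(int)
b=np.zeros((420,560),bool);b[242:280,322:362]=1
m=b&(p.sum(2)<250)&(w[...,2]>.108)&(w[...,2]<.12)
print(m.sum(),(w[m][:,:2].max(0)+w[m][:,:2].min(0))/2,np.ptp(w[m],axis=0),w[m].mean(0))
E
```

```text
t 0.1 tcp [251.3 626.  244.5] rot [ 1.7992e+02 -1.0000e-02 -2.1880e+01] j [ 84.6  20.6   0.6  -0.  -70.1 -16.5] F [-0.5  0.  -0.2] w 0.088 g 0.0
-> [371.  310.1   0. ] [ 0.0015 -0.0001 -0.0328]
-> [529.  625.9  25.5] [ 0.0015 -0.0001 -0.0328]
26 [ 0.51006988 -0.14804298] [0.03409714 0.03701675 0.00962862] [ 0.51749106 -0.14253503  0.11321605]
```

carry_out --deltas '[[1,[45,38,0],[0,0,0]],[1,[84,70,0],[0,0,-0.03]],[1,[122,102,0],[0,0,-0.03]],[1,[160,134,0],[0,0,-0.03]],[1,[200,167,0],[0,0,-0.03]],[1,[240,200,0],[0,0,-0.03]],[1,[280,235,0],[0,0,-0.03]],[1,[320,272,0],[0,0,-0.03]],[1,[350,310,0],[0,0,-0.03]],[1,[378,350,0],[0,0,-0.03]],[1,[405,390,0],[0,0,-0.03]],[1,[430,430,0],[0,0,-0.03]]]'

```text
time_s: 1.3
tcp_pos: [0.488, 0.0773, 0.2453]
eef_rot: [180.0, 0.0, -20.1]
contact_force: [1.1, -0.2, 0.1]
gripper_width: 0.0878
gripper_force: 0.0
```

Run:
```python
from h import *
go((509,-152,220,-20))
```

```text
t 1.3 tcp [488.   77.3 245.3] rot [ 1.800e+02  1.000e-02 -2.014e+01] j [ 31.8   3.3 -21.6  -0.  -65.1  38. ] F [ 1.1 -0.2  0.1] w 0.0878 g 0.0
-> [ 98.7 208.1  25.3] [ 0.      0.0001 -0.0025]
```

carry_out --deltas '[[1,[20,42,0],[0,0,0]],[1,[40,84,5],[0,0,0]],[1,[62,126,10],[0,0,0]],[1,[80,160,18],[0,0,0]],[1,[93,184,22],[0,0,0]],[1,[99,196,25],[0,0,0]],[1,[99,196,25],[0,0,0]],[1,[99,196,25],[0,0,0]]]'

```text
time_s: 2.1
tcp_pos: [0.5133, -0.1385, 0.2202]
eef_rot: [180.0, 0.0, -20.2]
contact_force: [0.1, 0.7, 1.0]
gripper_width: 0.0874
gripper_force: 0.0
```

Run:
```python
from h import *
go((509,-152,220,-20))
c=r.get_calibration('wrist');p,d=r.capture('wrist');np.savez('w1.npz',p=p,d=d,**{k:np.array(v) for k,v in c.items()})
cv2.imwrite('pics/w1.png',p[:,:,::-1]);print(c)
```

```text
t 2.1 tcp [ 513.3 -138.5  220.2] rot [ 1.800e+02  2.000e-02 -2.019e+01] j [  6.    8.1 -19.5  -0.  -62.4  63.8] F [0.1 0.7 1. ] w 0.0874 g 0.0
-> [ 0.7 14.2  0.2] [ 0.      0.0004 -0.0032]
{'fov_y': 65.70646984690485, 'cx': 279.28249366769387, 'cy': 205.96703916153982, 'view': array([[-3.44290518e-01, -9.38863157e-01, -1.04987694e-04,
         4.73690591e-02],
       [-8.93194831e-01,  3.27509029e-01,  3.08124700e-01,
         4.71768812e-01],
       [-2.89252544e-01,  1.06178187e-01, -9.51345972e-01,
         5.31187473e-01],
       [ 0.00000000e+00,  0.00000000e+00,  0.00000000e+00,
         1.00000000e+00]])}
```

View pics/w1.png

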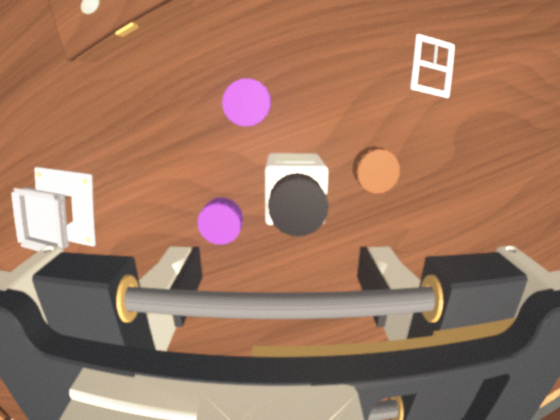

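The wrist view shows the black cap at (298,205) on the bottle, decoys at (246,102), (220,222) and (378,171), and the rest at the far left (40,218). The yaw lines up with the fingers. I'll measure from this view's depth.

```bash
cat >> h.py <<'E'
def wcloud(d,c):
    f,cx,cy=K({k:float(c[k]) for k in('fov_y','cx','cy')}); v,u=np.mgrid[0:420,0:560]
    a,b=u-cx,v-cy; rr=np.hypot(a,b)+1e-9; t=np.tan(rr/f)/rr
    V=np.array(c['view']); return (np.stack([a*t*d,b*t*d,d],-1)-V[:3,3])@V[:3,:3]
def rect(q,lab):
    c,sz,a=cv2.minAreaRect((q[:,:2]*1000).astype(np.float32)); print(lab,len(q),np.round(c,1),np.round(sz,1),round(a,1),'z',np.round(np.median(q[:,2]),4))
E
python3 - <<'E'
from h import *
z=np.load('w1.npz');w=wcloud(z['d'],z);Z=w[...,2]
def sel(u0,v0,u1,v1,lo,hi):
    m=np.zeros(Z.shape,bool);m[v0:v1,u0:u1]=1;m&=(Z>lo)&(Z<hi);m=cv2.erode(m.astype(np.uint8),np.ones((3,3)))>0
    return w[m]
q=sel(260,145,335,240,.108,.12);rect(q,'cap');print(q.mean(0))
rect(sel(260,145,335,240,.074,.086),'top');
rect(sel(5,180,75,255,.06,.075),'rest lip');rect(sel(5,180,75,255,.043,.057),'rest floor')
E
```

```text
cap 2489 [ 510.3 -152.4] [46.4 45.4] 7.6 z 0.1144
[ 0.51115972 -0.15244276  0.11441429]
top 660 [ 511.1 -152.7] [53.4 52.1] 70.3 z 0.0801
rest lip 518 [584.3 147.6] [76.4 74.9] 61.4 z 0.0656
rest floor 1348 [584.8 146.4] [68.3 66.1] 61.9 z 0.0507
```

Run:
```python
from h import *
go((510.5,-152.5,220,-20),(510.5,-152.5,74,-20))
```

```text
t 2.15 tcp [ 513.4 -138.1  220.5] rot [-179.99   -0.    -20.13] j [  6.1   8.1 -19.5  -0.  -62.4  63.8] F [0.3 0.4 0.3] w 0.0876 g 0.0
-> [ 2.2 14.5  0.5] [-0.0001 -0.     -0.0023]
-> [  2.2  14.6 146.5] [-0.0001 -0.     -0.0023]
```

carry_out --deltas '[[1,[2,14,0],[0,0,0]],[1,[2,14,30],[0,0,0]],[1,[2,14,60],[0,0,0]],[1,[2,14,60],[0,0,0]],[1,[2,14,60],[0,0,0]]]'

```text
time_s: 2.65
tcp_pos: [0.5106, -0.1524, 0.161]
eef_rot: [180.0, 0.0, -20.1]
contact_force: [-0.1, 0.0, 1.2]
gripper_width: 0.0874
gripper_force: 0.0
```

Run:
```python
from h import *
go((510.5,-152.5,74,-20))
```

```text
t 2.65 tcp [ 510.6 -152.4  161. ] rot [ 1.7996e+02  2.0000e-02 -2.0080e+01] j [  4.5  11.4 -23.9   0.  -54.7  65.4] F [-0.1  0.   1.2] w 0.0874 g 0.0
-> [-0.1  0.  87. ] [ 0.0007  0.0003 -0.0014]
```

Commanded and measured poses agree. Next: go down and close on the bottle.

carry_out --deltas '[[1,[0,0,30],[0,0,0]],[1,[0,0,60],[0,0,0]],[1,[0,0,80],[0,0,0]],[1,[0,0,87],[0,0,0]],[1,[0,0,87],[0,0,0]],[1,[0,0,87],[0,0,0]],[0.55,[0,0,87],[0,0,0]],[0.55,[0,0,87],[0,0,0]],[0.55,[0,0,87],[0,0,0]],[0.55,[0,0,87],[0,0,0]],[0.55,[0,0,87],[0,0,0]],[0.55,[0,0,87],[0,0,0]]]' --squeeze 15

```text
time_s: 3.85
tcp_pos: [0.5105, -0.1527, 0.0736]
eef_rot: [180.0, -0.0, -20.2]
contact_force: [-0.6, -0.3, 2.3]
gripper_width: 0.0558
gripper_force: 15.0
```

carry_out --deltas '[[0.5,[0,0,0],[0,0,0]],[0.5,[0,0,0],[0,0,0]],[0.5,[0,0,0],[0,0,0]],[0.5,[0,0,0],[0,0,0]]]' --squeeze 15

```text
time_s: 4.25
tcp_pos: [0.5105, -0.1527, 0.0736]
eef_rot: [180.0, -0.0, -20.2]
contact_force: [-1.4, -0.9, 5.7]
gripper_width: 0.0562
gripper_force: 15.0
```

carry_out --deltas '[[0.5,[0,0,-15],[0,0,0]],[0.5,[0,0,-40],[0,0,0]],[0.5,[0,0,-70],[0,0,0]],[0.5,[0,0,-100],[0,0,0]],[0.5,[0,0,-115],[0,0,0]],[0.5,[0,0,-120],[0,0,0]],[0.5,[0,0,-120],[0,0,0]],[0.5,[0,0,-120],[0,0,0]]]'

```text
time_s: 5.05
tcp_pos: [0.5096, -0.1525, 0.1919]
eef_rot: [180.0, 0.1, -20.2]
contact_force: [-0.5, 0.1, -1.9]
gripper_width: 0.0564
gripper_force: 15.0
```

Run:
```python
from h import *
go((584,148.5,193,-28))
c=r.get_calibration('wrist');p,d=r.capture('wrist');w=wcloud(d,c);Z=w[...,2];s=r.get_state()
off=s['tcp_pos'][2]-.0738
for lab,lo,hi in(('cap',.108,.12),('top',.074,.086)):
    m=np.zeros(Z.shape,bool);m[120:400,200:400]=1;m&=(Z>lo+off)&(Z<hi+off)
    m=cv2.erode(m.astype(np.uint8),np.ones((3,3)))>0
    n,l,st,_=cv2.connectedComponentsWithStats(m.astype(np.uint8)); k=1+np.argmax(st[1:,4]); m=l==k; print(st[k])
    rect(w[m],lab)
cv2.imwrite('pics/w2.png',p[:,:,::-1])
```

```text
t 5.05 tcp [ 509.6 -152.5  191.9] rot [ 1.7998e+02  1.2000e-01 -2.0170e+01] j [  4.5   9.6 -21.6  -0.  -58.9  65.4] F [-0.5  0.1 -1.9] w 0.0564 g 15.0
-> [ -34.  -308.1   -1.1] [0.0005 0.0021 0.1366]
[ 218  319  122   26 2882]
cap 2882 [ 509.5 -151.5] [47.4 14.6] 69.3 z 0.2329
[ 201  229  172   61 3856]
top 3856 [ 521.1 -159.1] [81.3 30.2] 67.2 z 0.1982
```

View pics/w2.png

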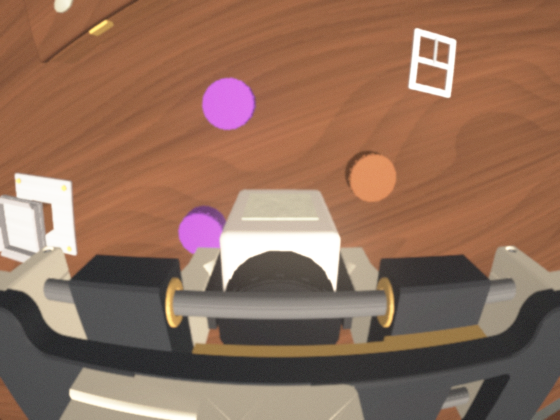

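The wrist view shows the bottle (280,250) held square between the fingers with the cap on, clear of the decoys. Now I'll carry it over to the rest.

carry_out --deltas '[[0.5,[-1,-10,-1],[0,0,0]],[0.5,[-4,-35,-1],[0,0,0.02]],[0.5,[-7,-65,-1],[0,0,0.03]],[0.5,[-11,-97,-1],[0,0,0.05]],[0.5,[-15,-130,-1],[0,0,0.07]],[0.5,[-19,-163,-1],[0,0,0.09]],[0.5,[-23,-196,-1],[0,0,0.1]],[0.5,[-27,-228,-1],[0,0,0.12]],[0.5,[-30,-260,-1],[0,0,0.137]],[0.5,[-32,-285,-1],[0,0,0.137]],[0.5,[-34,-302,-1],[0,0,0.137]],[0.5,[-34,-308,-1],[0,0,0.137]]]' --squeeze 15

```text
time_s: 6.3
tcp_pos: [0.5846, 0.1499, 0.1934]
eef_rot: [179.9, 0.0, -27.9]
contact_force: [-0.3, 0.7, -2.6]
gripper_width: 0.0557
gripper_force: 15.0
```

carry_out --deltas '[[0.5,[0,0,0],[0,0,0]],[0.5,[0,0,0],[0,0,0]],[0.5,[0,0,0],[0,0,0]]]'

```text
time_s: 6.6
tcp_pos: [0.5844, 0.1473, 0.1944]
eef_rot: [180.0, 0.0, -28.1]
contact_force: [0.9, -0.3, -1.6]
gripper_width: 0.0561
gripper_force: 15.0
```

Run:
```python
from h import *
go((584,148.5,193,-28))
v,u=np.mgrid[0:420,0:560]
for n,bx in(('top',(195,200,270,275)),('side',(190,140,270,240))):
    p,d=r.capture(n);w=cloud(d,r.get_calibration(n));Z=w[...,2]
    print(n); m=(u>bx[0])&(u<bx[2])&(v>bx[1])&(v<bx[3])
    for lo,hi in((.058,.071),(.043,.056)):
        q=w[m&(Z>lo)&(Z<hi)]
        if len(q)>5: rect(q,str(lo))
    cv2.imwrite(f'pics/{n}1.png',cv2.resize(p[100:280,150:330],(560,560),interpolation=2)[:,:,::-1])
```

```text
t 6.6 tcp [584.4 147.3 194.4] rot [ 1.7999e+02  1.0000e-02 -2.8060e+01] j [ 32.7  16.  -12.9  -0.  -61.2  29.2] F [ 0.9 -0.3 -1.6] w 0.0561 g 15.0
-> [-0.9 -0.9  1.4] [ 0.0002  0.0001 -0.001 ]
top
0.058 24 [612.6 129.5] [32.6  7.3] 62.0 z 0.0655
side
0.058 286 [582.9 146.6] [80.5 76.2] 61.5 z 0.0635
0.043 497 [630.7 232.5] [272.9  66.9] 61.7 z 0.0489
```

View pics/side1.png

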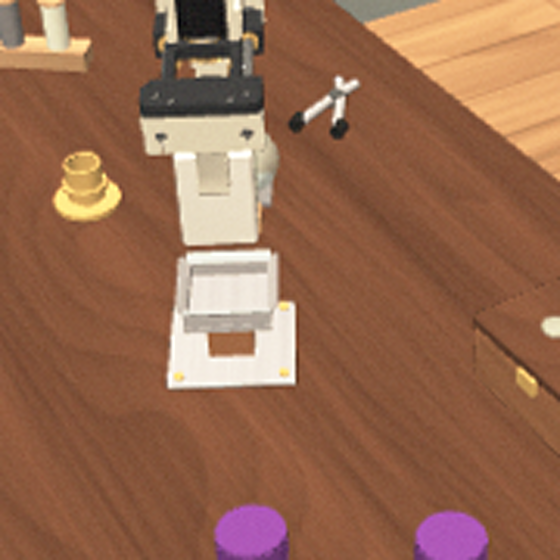

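The side view shows the bottle upright above the pocket (225,285 in the crop), with its sides parallel to it. Lowering it.

carry_out --deltas '[[0.5,[0,-0.5,15],[0,0,0]],[0.5,[0,-0.5,35],[0,0,0]],[0.5,[0,-0.5,48],[0,0,0]],[0.5,[0,-0.5,52],[0,0,0]],[0.5,[0,-0.5,55],[0,0,0]],[0.5,[0,-0.5,58],[0,0,0]],[0.5,[0,-0.5,61],[0,0,0]],[0.5,[0,-0.5,64],[0,0,0]],[0.5,[0,-0.5,66],[0,0,0]],[0.5,[0,-0.5,66],[0,0,0]]]'

```text
time_s: 7.7
tcp_pos: [0.5848, 0.1486, 0.1281]
eef_rot: [180.0, 0.0, -28.0]
contact_force: [0.3, -0.6, -2.7]
gripper_width: 0.0556
gripper_force: 15.0
```

Run:
```python
from h import *
go((584.4,147.7,124,-28))
```

```text
t 7.7 tcp [584.8 148.6 128.1] rot [ 1.7998e+02  1.0000e-02 -2.8000e+01] j [ 32.8  19.6 -17.3  -0.  -53.1  29.2] F [ 0.3 -0.6 -2.7] w 0.0556 g 15.0
-> [0.1 1.  4.1] [ 0.0003  0.0002 -0.0001]
```

Underside is at about z = 54, inside the pocket (lip 67) with no contact. Continuing.

carry_out --deltas '[[0.5,[0,0,1.5],[0,0,0]],[0.5,[0,0,3],[0,0,0]],[0.5,[0,0,4],[0,0,0]],[0.5,[0,0,5],[0,0,0]],[0.5,[0,0,5],[0,0,0]]]'

```text
time_s: 8.2
tcp_pos: [0.585, 0.1486, 0.1236]
eef_rot: [-180.0, -0.0, -28.0]
contact_force: [0.2, -0.1, 0.9]
gripper_width: 0.056
gripper_force: 15.0
```

carry_out --deltas '[[0.8,[0,0,0],[0,0,0]],[1,[0,0,0],[0,0,0]],[1,[0,0,0],[0,0,0]],[1,[0,0,0],[0,0,0]],[1,[0,0,0],[0,0,0]],[1,[0,0,-10],[0,0,0]],[1,[0,0,-40],[0,0,0]],[1,[0,0,-80],[0,0,0]],[1,[0,0,-120],[0,0,0]],[1,[0,0,-140],[0,0,0]],[1,[0,0,-140],[0,0,0]],[1,[0,0,-140],[0,0,0]]]'

```text
time_s: 9.4
tcp_pos: [0.5848, 0.1488, 0.2642]
eef_rot: [-179.9, -0.0, -28.0]
contact_force: [-0.2, 0.3, -0.8]
gripper_width: 0.0878
gripper_force: 0.0
```

Run:
```python
from h import *
c=r.get_calibration('wrist');p,d=r.capture('wrist');w=wcloud(d,c);Z=w[...,2]
def big(lo,hi,lab):
    m=np.zeros(Z.shape,bool);m[120:260,180:400]=1;m&=(Z>lo)&(Z<hi);m=cv2.erode(m.astype(np.uint8),np.ones((3,3)))
    n,l,st,_=cv2.connectedComponentsWithStats(m);k=1+np.argmax(st[1:,4]);q=w[l==k];print(st[k]);rect(q,lab);print(np.round(q.mean(0),4))
big(.158,.17,'cap');big(.124,.136,'top')
s,ds=r.capture('side')
im=np.hstack([cv2.resize(p[100:300,180:400],(440,400)),cv2.resize(s[140:240,185:275],(360,400),interpolation=2)])
cv2.imwrite('pics/p3.png',im[:,:,::-1]); go((585,148,162,-28))
```

```text
[ 250  183   61   57 2566]
cap 2566 [585.2 148.8] [46.3 46.1] 14.5 z 0.1644
[0.5854 0.1485 0.1644]
[249 170  63  28 692]
top 692 [597.6 142. ] [54.  24.2] 62.3 z 0.1301
[0.6031 0.1398 0.13  ]
t 9.5 tcp [584.3 148.5 262.6] rot [ 1.7994e+02  6.0000e-02 -2.8010e+01] j [ 32.8  13.3  -7.3  -0.  -69.6  29.2] F [-0.6 -0.3 -0.8] w 0.0875 g 0.0
-> [  0.9  -0.  100.6] [ 0.0011  0.001  -0.0002]
```

View pics/p3.png

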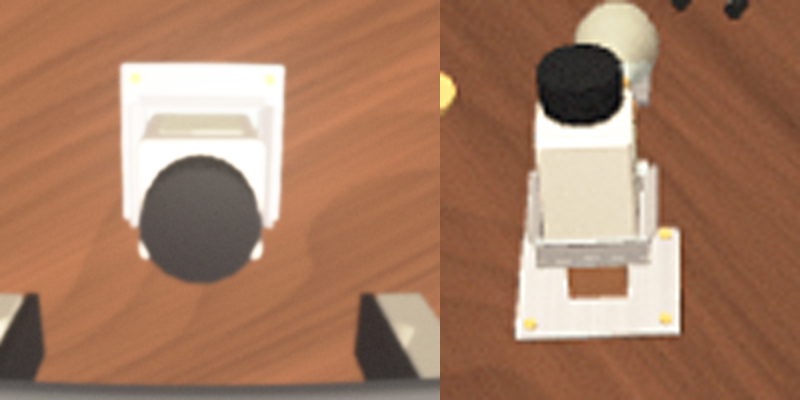

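Wrist and side views agree that the bottle is seated square: cap top at 164.4 mm, bottle top at 130 mm, cap centre at (585.2, 148.6). Going down to grip the cap.

carry_out --deltas '[[1,[0.5,0,30],[0,0,0]],[1,[0.5,0,65],[0,0,0]],[1,[0.5,0,90],[0,0,0]],[1,[0.5,0,101],[0,0,0]],[1,[0.5,0,101],[0,0,0]],[1,[0.5,0,101],[0,0,0]],[0.6,[0.5,0,101],[0,0,0]],[0.5,[0.5,0,101],[0,0,0]],[0.4,[0.5,0,101],[0,0,0]],[0.4,[0.5,0,101],[0,0,0]],[0.4,[0.5,0,101],[0,0,0]],[0.4,[0.5,0,101],[0,0,0]]]' --squeeze 30

```text
time_s: 10.7
tcp_pos: [0.5853, 0.1484, 0.1625]
eef_rot: [180.0, -0.0, -28.0]
contact_force: [-0.5, -0.7, -0.2]
gripper_width: 0.0477
gripper_force: 30.0
```

Run:
```python
from h import *
go((585.2,148.6,157,-28),(585.2,148.6,157,52))
```

```text
t 10.7 tcp [585.3 148.4 162.5] rot [180.    -0.   -28.01] j [ 32.7  17.6 -15.    0.  -57.3  29.2] F [-0.5 -0.7 -0.2] w 0.0477 g 30.0
-> [-0.2 -0.1  5.5] [ 0.     -0.0001 -0.0001]
-> [-0.2 -0.1  5.5] [ 1.0000e-04 -0.0000e+00 -1.3964e+00]
```

carry_out --deltas '[[0.4,[0,0,1.5],[0,0,0]],[0.4,[0,0,3],[0,0,0]],[0.4,[0,0,4.2],[0,0,0]],[0.4,[0,0,5.2],[0,0,0]],[0.4,[0,0,5.2],[0,0,0]],[0.4,[0,0,5.2],[0,0,0]]]' --squeeze 35

```text
time_s: 11.3
tcp_pos: [0.5854, 0.1484, 0.1574]
eef_rot: [-180.0, -0.0, -28.0]
contact_force: [-2.1, -0.7, 5.6]
gripper_width: 0.0478
gripper_force: 35.0
```

Pressed 5.1 mm with 5.6 N, which matches the spring. Now I'll twist 80° anticlockwise.

carry_out --deltas '[[0.4,[0,0,0],[0,0,-0.06]],[0.4,[0,0,0],[0,0,-0.18]],[0.4,[0,0,0],[0,0,-0.3]],[0.4,[0,0,0],[0,0,-0.42]],[0.4,[0,0,0],[0,0,-0.54]],[0.4,[0,0,0],[0,0,-0.66]],[0.4,[0,0,0],[0,0,-0.78]],[0.4,[0,0,0],[0,0,-0.9]],[0.4,[0,0,0],[0,0,-1.02]],[0.4,[0,0,0],[0,0,-1.15]],[0.4,[0,0,0],[0,0,-1.28]],[0.4,[0,0,0],[0,0,-1.4]]]'

```text
time_s: 12.5
tcp_pos: [0.5862, 0.1488, 0.1579]
eef_rot: [179.9, -0.1, 52.5]
contact_force: [-0.3, 0.0, 5.6]
gripper_width: 0.0473
gripper_force: 35.0
```

carry_out --deltas '[[0.4,[0,0,0],[0,0,0]],[0.4,[0,0,0],[0,0,0]],[0.4,[0,0,0],[0,0,0]]]'

```text
time_s: 12.8
tcp_pos: [0.5862, 0.1488, 0.1578]
eef_rot: [179.9, -0.1, 52.2]
contact_force: [0.0, -0.2, 5.4]
gripper_width: 0.0478
gripper_force: 35.0
```

Run:
```python
from h import *
print(r.get_state()['moment'])
c=r.get_calibration('wrist');p,d=r.capture('wrist')
s,ds=r.capture('side')
im=np.hstack([cv2.resize(p[100:340,150:410],(434,400)),cv2.resize(s[130:240,180:281],(366,400),interpolation=2)])
cv2.imwrite('pics/p4.png',im[:,:,::-1]); go((585.2,148.6,228,52))
```

```text
[-0.08204654 -0.07338026  0.03999242]
t 12.9 tcp [586.2 148.8 157.8] rot [ 1.7993e+02 -1.0000e-01  5.2230e+01] j [ 32.8  17.9 -15.3   0.  -56.6 109.5] F [-0.4  0.2  5.8] w 0.0474 g 35.0
-> [ -0.7  -0.6 -70.2] [ 0.0011 -0.0017  0.004 ]
```

View pics/p4.png

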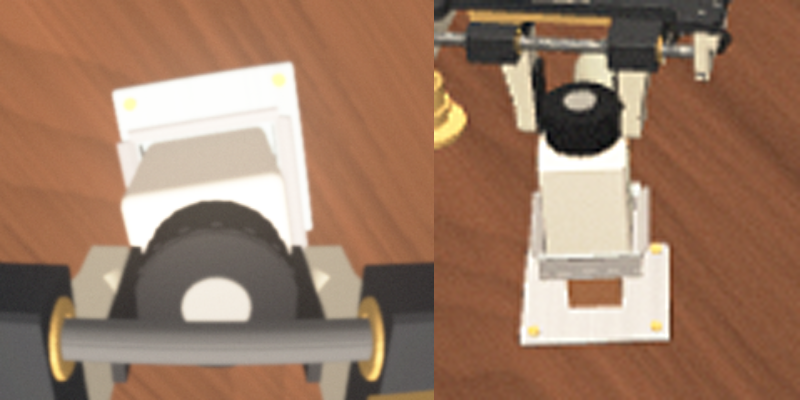

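Both views show the cap held level and the bottle still square with the pocket (skewed the same as the rest in the wrist view), so only the cap turned. Lifting gently.

carry_out --deltas '[[0.4,[0,0,-3],[0,0,0]],[0.4,[0,0,-6],[0,0,0]],[0.4,[0,0,-9],[0,0,0]],[0.4,[0,0,-13],[0,0,0]],[0.4,[0,0,-18],[0,0,0]],[0.4,[0,0,-25],[0,0,0]],[0.4,[0,0,-35],[0,0,0]],[0.4,[-0.5,-0.5,-48],[0,0,0]],[0.4,[-0.5,-0.5,-60],[0,0,0]],[0.4,[-0.5,-0.5,-68],[0,0,0]],[0.4,[-0.5,-0.5,-70],[0,0,0]],[0.4,[-0.5,-0.5,-70],[0,0,0]]]'

```text
time_s: 14.1
tcp_pos: [0.5847, 0.1484, 0.2276]
eef_rot: [180.0, -0.0, 52.2]
contact_force: [0.7, 0.7, -1.0]
gripper_width: 0.0476
gripper_force: 35.0
```

carry_out --deltas '[[0.4,[0,0,0],[0,0,0]],[0.4,[0,0,0],[0,0,0]],[0.4,[0,0,0],[0,0,0]],[0.4,[0,0,0],[0,0,0]],[0.4,[0,0,0],[0,0,0]],[0.4,[0,0,0],[0,0,0]]]'

```text
time_s: 14.7
tcp_pos: [0.5846, 0.1483, 0.2271]
eef_rot: [-180.0, 0.0, 52.2]
contact_force: [-0.4, -0.6, 0.0]
gripper_width: 0.0474
gripper_force: 35.0
```

Run:
```python
from h import *
go((585.2,148.6,228,52))
c=r.get_calibration('wrist');p,d=r.capture('wrist');s,ds=r.capture('side')
W=cloud(ds,r.get_calibration('side'));v,u=np.mgrid[0:420,0:560];b=(u>190)&(u<260)&(v>100)&(v<240);Z=W[...,2]
for lo,hi in((.124,.136),(.14,.16)): 
    q=W[b&(Z>lo)&(Z<hi)&(np.hypot(W[...,0]-.585,W[...,1]-.148)<.045)]
    if len(q)>5: rect(q,str(lo))
im=np.hstack([cv2.resize(p[100:340,150:410],(434,400)),cv2.resize(s[110:240,170:289],(366,400),interpolation=2)])
cv2.imwrite('pics/p5.png',im[:,:,::-1])
```

```text
t 14.7 tcp [584.6 148.3 227.1] rot [-1.800e+02  1.000e-02  5.221e+01] j [ 32.8  14.6 -10.3   0.  -65.2 109.4] F [-0.4 -0.6  0. ] w 0.0474 g 35.0
-> [ 0.6  0.3 -0.9] [-0.      0.0001  0.0036]
0.124 253 [584.2 147.1] [61.7 54.4] 64.2 z 0.1286
0.14 160 [584.2 147.5] [31.3 37.2] 61.5 z 0.1506
```

View pics/p5.png

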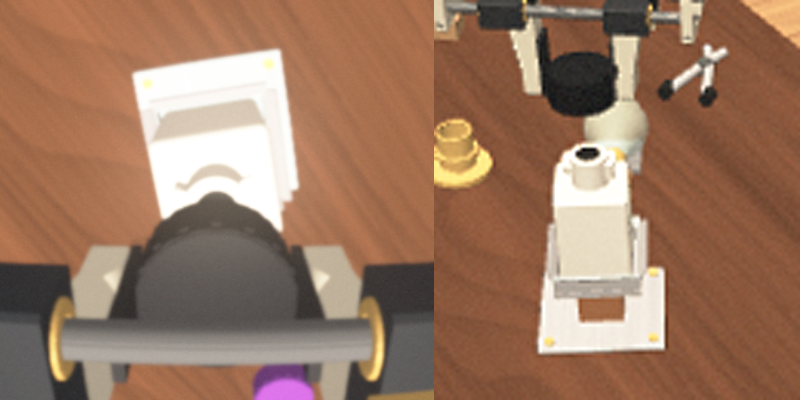

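The views show the cap off and level in the gripper, directly above the open neck, with the bottle seated in the rest. Handing in.

```bash
python3 -c "
from plant import r
print(r.close_job())"
```

```text
the job is handed in; nothing more can be done
None
```

The job is handed in at about 15 s: the bottle stands seated in the rest, and the cap was pressed, twisted about 80° anticlockwise and lifted off, held level about 5 cm above the open neck.

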